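Put the paint pots away, then lift the wet van with tongs

TASK

Clear up after repainting the red toy van: first stand the two loose paint pots (red and blue) upright in the two empty cells of the wooden pot carrier, one in each. Then take the spring tongs, close their jaws on the two sides of the red van near its middle and lift it about 10 cm clear of the board, level; its paint is wet, so the gripper itself must never touch it. Finish while still holding the van up in the tongs, and leave the other models standing as they are.

Things in the scene. Friction and masses are not known exactly. Their poses are not given: they have to be found in the camera images.
- board: fixed plywood work board on short legs, bridging the tracks, 252 x 700 mm, 10 mm thick: its top, on which all the things stand, is at z = 0.062; origin on the table under its centre
- crate: fixed wooden pot carrier, 50 (own x) x 142 (own y) x 26 mm high, walls and floor 4 mm thick, open on top, three cells of 42 x 42 mm in a row along its y axis at y = +46, 0 and -46 mm; the cell at +46 mm already holds a yellow pot with a black cap (same shape as the loose pots, fixed); the other two are empty; origin at the centre of the underside
- crate_mid (a point): centre of the floor of the carrier's middle cell (empty), 4 mm above the carrier's underside
- crate_end (a point): centre of the floor of the carrier's empty end cell
- pot_red: paint pot, red body 32 mm in diameter, white screw cap 30 mm in diameter on its top 16 mm; 50 mm high, 50 g; loose, stands upright on the board at the start; origin at the centre of its underside, z up
- pot_blue: paint pot, blue body 32 mm in diameter, white screw cap 30 mm in diameter on its top 16 mm; 50 mm high, 50 g; loose, stands upright on the board at the start; origin at the centre of its underside, z up
- tongs: steel spring tongs with blue grips, lying flat on the board; worked level by pinching both grips from above. Own x points from the hinge end to the jaws, y to the left arm, z up; origin on the underside midway between the grips. Reaches from x = -70 to +90 mm, 22 mm high, 64 g. The spring resists with about 5 N per grip when open, 10 N when the jaws are 20 mm apart
- tongs_left: left arm of the tongs (own +y side); origin on its hinge, 55 mm behind the middle of the grips. Its blue grip is 40 mm long (tongs' x = -20 to +20 mm), z = 2 to 22 mm. Outer faces of the two grips: 51 mm apart at mid-length when open (54 mm at their front ends), 43 mm and parallel half-way, 36 mm when the jaws are 20 mm apart; squeezed to 46 mm the tongs can be carried with the jaws open
- tongs_right: right arm of the tongs, mirrored; the two arms always close evenly
- tongs_jaw (a point): point midway between the jaws at their lower edge, 75 mm ahead (tongs' x) of the tongs' origin and 2 mm above it. Jaws: rubber-faced, 26 mm long around this point, 16 mm high, 56 mm apart when open, about 43 mm with the fingers 46 mm apart on the grips; each mm at the grips moves the jaws 2.4 mm
- van_red: red toy van, body 62 mm long (own x), 20 mm wide (own y; 22 mm over trim), 18 to 20 mm high, 40 g; freshly painted; loose on the board; origin at the centre of its underside
- van_blue: bystander: blue toy van, 50 x 22 x 20 mm
- pickup_green: bystander: green toy pickup, 48 x 22 x 18 mm
- trailer_orange: bystander: orange toy trailer, 49 x 25 x 28 mm
- kiosk_green: bystander: model kiosk with a grey roof, 35 x 36 x 25 mm
Things that resemble listed ones, but are neither listed nor needed, are in the scene too. Leave any yellow look-alike of the pot_red alone.

How it is judged (in metres and radians):
On the way, in this order (a step that is already met when the one before it is completed fails the run):
1. both loose pots stand upright in the two empty cells, one in each, released ((((horizontal distance between pot_red and crate_mid below 0.012 m and z of pot_red in the frame of crate_mid below 0.006 m and angle between pot_red's own z axis and vertical below 0.15 rad) and (horizontal distance between pot_blue and crate_end below 0.012 m and z of pot_blue in the frame of crate_end below 0.006 m and angle between pot_blue's own z axis and vertical below 0.15 rad)) or ((horizontal distance between pot_red and crate_end below 0.012 m and z of pot_red in the frame of crate_end below 0.006 m and angle between pot_red's own z axis and vertical below 0.15 rad) and (horizontal distance between pot_blue and crate_mid below 0.012 m and z of pot_blue in the frame of crate_mid below 0.006 m and angle between pot_blue's own z axis and vertical below 0.15 rad))) and contact force between each of the fingers, the arm and pot_red below 0.1 N and contact force between each of the fingers, the arm and pot_blue below 0.1 N), for 0.2 s.
2. the red van is held up by the jaws of the tongs, clear of the board (height (world z) of van_red above 0.122 m and contact force between each of tongs_left, tongs_right and van_red above 0.3 N and contact force between the fingers and tongs above 1 N and distance between van_red and tongs_jaw below 0.035 m and angle between van_red's own z axis and vertical below 0.4 rad), for 0.3 s.
At the end, for the whole second after the job is handed in: gripper grips the tongs (over 1 N), both jaws press the red van (over 0.3 N) within 35 mm of its origin; van over 60 mm above the board, tilt under 0.4 rad, at rest; each pot upright (0.15 rad) on the floor of its own cell, within 12 mm of the centre, at rest, not touched (all of step 1 and all of step 2 and linear speed of van_red below 0.03 m/s and linear speed of each of pot_red, pot_blue below 0.02 m/s); the arm keeps its last pose, push and grip.
It fails at once if the gripper or arm touches the wet red van (contact force between any of the fingers, the arm and van_red above 0.1 N).
It fails at once if a bystander model (blue van, green pickup, orange trailer or kiosk) is shifted by more than 15 mm (distance of any of van_blue, pickup_green, trailer_orange, kiosk_green from where it was at the start of the episode above 0.015 m).
It also fails if it takes over 61 s, if anything falls off the work surface, if the arm or the gripper's body presses on something with over 40 N, if the wrist force passes 120 N, or if a joint passes its speed limit or range.

ROBOT

A 6-joint arm with a two-finger parallel gripper is mounted at the origin on a cart in front of the work surface, level with it; the furniture and walls round the work are solid. World frame = base frame: x ahead of the robot, y to its left, z up, the work surface at z = 0. Lengths are in mm, angles in degrees, forces in N, time in s.
With the tool pointing down it reaches from about 275 to 775 mm from the base axis. Payload 14.6 kg.
Tool frame: the origin (TCP) lies at the very end of the fingers, on their centre line; the grasp point (between the pads) lies 19 mm behind it (arm.grip_depth is the distance from the TCP to the grasp point, in mm); z points along the fingers, y is the line along which they close (so a half turn about z gives the same grasp; the last joint's range is limited). The gripper opens to 85 mm and grips with 20 to 120 N. Pads are 22 mm wide; open, the fingers measure 114 mm over their backs; the gripper's body (76 mm by 85 mm) begins 54 mm behind the grasp point. The pads swing forward as they close: fully open they stand 13 mm farther back than shut.
Start: joints at [-79.486, 15.075, -2.767, 72.158, 0, 81.102], TCP at [174.48, -495.161, 231.278] pointing down, gripper open.
Joint ranges: [-151.79, 151.79], [-50.71, 97.33], [-67.44, 78.34], [-121.81, 120.89], [-77.56, 73.72], [-180, 180]. Speed limits (degrees/s): [108.29, 108.29, 147.25, 159.86, 180, 180].

INTERFACE

Orientations are given as a 3x3 rotation matrix whose columns are the frame's x, y, z axes.
In Python, from station import arm, move_gripper, camera, calibration, order gives the robot as it stands. The module is installed in compiled form; this text tells all that it offers. Calls block until the motion is done:
- arm.move_ptp(position, orientation): joint-space move of the TCP to a pose.
- arm.move_l(position, ori=None, velocity=150, contact_N=None): straight line of the TCP; ori=None keeps the orientation; velocity is the mean speed in mm/s. With contact_N (N) it stops when the force on the tool has changed by that much, and returns True; else False.
- arm.movej(angles): joint-space move.
- move_gripper(opening, strength=None): finger opening in mm; strength is the grip in N (None keeps the last); returns when the fingers have stopped.
- arm.sleep(seconds).
- arm.inverse_kinematics(position, orientation): joint angles nearest the present ones, or None.
- arm.get_obs(): the state.
- camera(name): name is "scene" or "side" or "wrist"; returns the picture (400x640x3 uint8, blue, green, red); there is no depth.
- calibration(name): a dict with "camera_matrix" (3x3 intrinsics, pixels), "R" (3x3) and "t" (3): a world point X has camera coordinates R X + t; the wrist camera has in their place "T_tool_cam" (4x4, takes a point from camera to tool coordinates, whose origin is the TCP and whose axes are the flange's). Camera axes: x right, y down, z forward; pixel columns grow to the right and rows downward; lengths in mm; the calibration is good to about 2 mm. A picture is of the moment at which its call begins: read the wrist's pose just before it. calibration takes no time and is no camera call.
A pose or a line that the arm cannot do raises arm.Unreachable and nothing moves.
- order.finish_job(): hands the job in; it is judged then, once.
The state is a dict: "time_s": time; "joint_pos": joint angles; "qvel": joint speeds; "joint_torque": joint torques, N m; "eef_pos": TCP position; "orientation": TCP orientation; "contact_force": force on the tool from outside, world axes, zero at the start; "wrist_torque": the same for the moment, N m; "opening": finger opening in mm; "grip_force": force on a finger pad.
Only numpy, scipy, OpenCV 4.12 (cv2) and the standard library are available. Lean on these libraries where they do the work, as an engineer would, in place of code of your own. Each camera call takes 0.05 s, during which the arm holds its last target. There are 200 camera calls.

## Working session

There is one attempt and no reset: what is moved stays moved. The work goes in short steps, each a Python script; the robot and the scene stay as the last script left them, time stands still between calls to the robot, and variables do not carry over. Pictures are saved under pics/ and viewed, at most 10 in all, crops included, and the job is handed in when it is done.

```bash
mkdir -p pics
python3 - <<'E'
from station import arm,camera,calibration
import cv2,numpy as np
for n in("scene","side"):
    cv2.imwrite(f"pics/{n}0.png",camera(n)); c=calibration(n); print(n,c)
print(calibration("wrist")); o=arm.get_obs(); print(o["time_s"],o["eef_pos"],o["orientation"])
E
```

```text
scene {'camera_matrix': array([[498.00126587,   0.        , 321.57388316],
       [  0.        , 498.00126587, 205.99934078],
       [  0.        ,   0.        ,   1.        ]]), 'R': array([[-0.82604647, -0.56337236,  0.0160879 ],
       [-0.35199025,  0.49339292, -0.79540323],
       [ 0.44017053, -0.66270281, -0.60586706]]), 't': array([ 456.58818675,  221.63303719, 1043.43660478])}
side {'camera_matrix': array([[374.82878076,   0.        , 318.94983132],
       [  0.        , 374.82878076, 197.24651782],
       [  0.        ,   0.        ,   1.        ]]), 'R': array([[-0.99787885, -0.06254349,  0.01805883],
       [-0.05258088,  0.61081316, -0.79002692],
       [ 0.03838047, -0.7893007 , -0.61280613]]), 't': array([519.68645972,  49.94067314, 964.14570495])}
{'camera_matrix': array([[289.55715733,   0.        , 323.08583519],
       [  0.        , 289.55715733, 197.68952402],
       [  0.        ,   0.        ,   1.        ]]), 'T_tool_cam': array([[-1.01222579e-04, -9.55838297e-01, -2.93893077e-01,
         7.57194416e+01],
       [ 9.99999779e-01, -2.89911506e-04,  5.98469232e-04,
         8.32079838e-01],
       [-6.57242796e-04, -2.93892951e-01,  9.55838115e-01,
        -1.42617624e+02],
       [ 0.00000000e+00,  0.00000000e+00,  0.00000000e+00,
         1.00000000e+00]])}
0.1 [ 174.42993469 -494.91668865  230.87201244] [[ 9.43165551e-01  3.32323227e-01 -1.31521632e-04]
 [ 3.32323200e-01 -9.43165105e-01  9.35761776e-04]
 [ 1.86928759e-04 -9.26285960e-04 -9.99999554e-01]]
```

View pics/scene0.png

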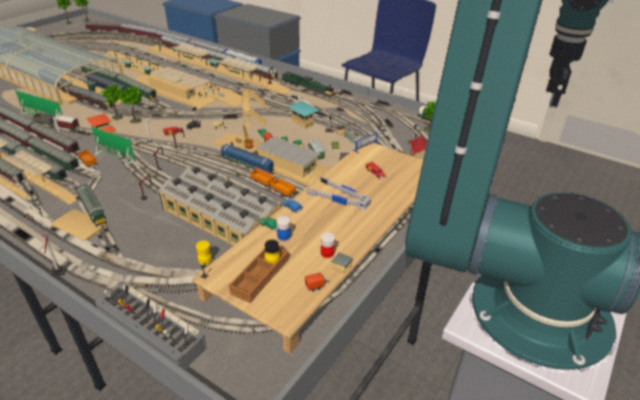

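View pics/side0.png

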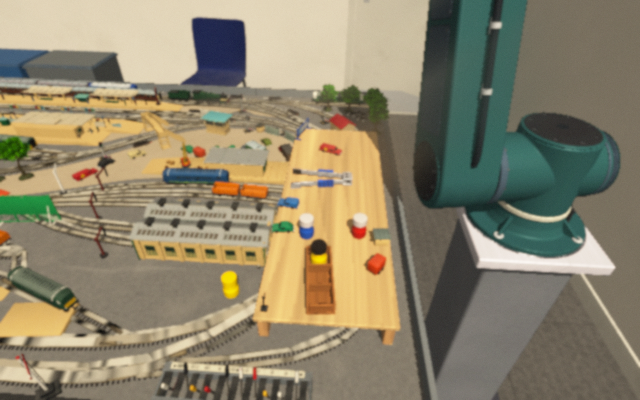

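Scene (side view): red van at (330,149), and tongs at (325,178). The blue pot's base is at (307,236) and the red pot's at (359,236). The crate is around (319,285), with its fixed yellow pot at (319,250). The orange trailer is at (376,264), the kiosk at (381,235), the blue van at (288,202) and the green pickup at (284,227).

Look-alikes:
- Red van: candidates are the red car off the board (85,174), the red object behind (340,121) and the orange trailer (376,264). I choose (330,149), the one on the board.
- Red pot: candidates are the yellow pot off the board (230,285) and the yellow crate pot. I choose (359,230), white cap and red body.

Next I'll take close wrist views.

```bash
cat > h.py <<'E'
from station import arm,move_gripper,camera,calibration,order
import cv2,numpy as np
def ray(n,uv,z,pose=None):
    c=calibration(n); K=c["camera_matrix"]; d=np.linalg.solve(K,[uv[0],uv[1],1.])
    if n=="wrist":
        p,R=pose; T=c["T_tool_cam"]; o=R@T[:3,3]+p; d=R@T[:3,:3]@d
    else: o=-c["R"].T@c["t"]; d=c["R"].T@d
    return (o+d*(z-o[2])/d[2])[:2]
def down(yaw): # yaw (deg): direction of tool x
    c,s=np.cos(np.radians(yaw)),np.sin(np.radians(yaw))
    return np.array([[c,s,0],[s,-c,0],[0,0,-1.]])
def shot(name):
    o=arm.get_obs(); im=camera("wrist"); cv2.imwrite(f"pics/{name}.png",im)
    np.savez(f"pics/{name}.npz",p=o["eef_pos"],R=o["orientation"]); return im
def wr(name,uv,z):
    f=np.load(f"pics/{name}.npz"); return ray("wrist",uv,z,(f["p"],f["R"]))
E
python3 - <<'E'
from h import *
for n,u,v,z in [("van",330,152,62),("tong",325,179,70),("blue",307,219,112),("red",360,220,112),("crate",319,293,62),("yel",319,248,112),("trailer",376,264,75),("kiosk",381,235,80),("bv",288,202,72),("gp",284,227,72)]: print(n,ray("side",(u,v),z))
for n,u,v,z in [("van",375,171,70),("tong",338,197,70),("blue",284,222,112),("red",328,238,112),("yel",272,246,112)]: print(n,ray("scene",(u,v),z))
for p in ([480,0,400],[480,-130,400],[420,100,350]):
  for y in (0,90,-90,180):
    print(p,y,arm.inverse_kinematics(p,down(y)))
E
```

```text
van [ 500.75911127 -172.14506705]
tong [508.03729873 -23.97137913]
blue [536.03700952 182.59142304]
red [426.96728847 176.62600191]
crate [501.23072764 328.51922548]
yel [506.21357062 263.41036437]
trailer [394.86614223 261.24311491]
kiosk [380.5527352  183.85163477]
bv [589.80659092  80.39071218]
gp [587.34867201 167.2605    ]
van [ 497.69964659 -171.24956322]
tong [514.61566418 -14.53619146]
blue [530.93014902 181.05858393]
red [422.82409391 169.65363768]
yel [503.09087243 257.36788558]
[480, 0, 400] 0 [ -9.73937084  11.11637266  17.99461683  96.87824417   0.
 170.26062916]
[480, 0, 400] 90 [-9.73937084 11.11637266 17.99461683 96.87824417  0.         80.26062916]
[480, 0, 400] -90 [ -9.73937084  11.11637266  17.99461683  96.87824417   0.
 -99.73937084]
[480, 0, 400] 180 [-9.73937084 11.11637266 17.99461683 96.87824417  0.         -9.73937084]
[480, -130, 400] 0 [-24.5516385   12.99055311  20.50017792  97.50962481   0.
 155.4483615 ]
[480, -130, 400] 90 [-24.5516385   12.99055311  20.50017792  97.50962481   0.
  65.4483615 ]
[480, -130, 400] -90 [ -24.5516385    12.99055311   20.50017792   97.50962481    0.
 -114.5516385 ]
[480, -130, 400] 180 [-24.5516385   12.99055311  20.50017792  97.50962481   0.
 -24.5516385 ]
[420, 100, 350] 0 [   2.55198244    5.19226961    2.93294553   87.74067592    0.
 -177.44801756]
[420, 100, 350] 90 [ 2.55198244  5.19226961  2.93294553 87.74067592  0.         92.55198244]
[420, 100, 350] -90 [  2.55198244   5.19226961   2.93294553  87.74067592   0.
 -87.44801756]
[420, 100, 350] 180 [ 2.55198244  5.19226961  2.93294553 87.74067592  0.          2.55198244]
```

Run:
```python
from h import *
arm.move_ptp([490,-90,260],down(180)); a=shot("w1")
arm.move_ptp([480,220,260],down(180)); b=shot("w2")
print(arm.get_obs()["time_s"])
def f(n,im,r0=0,r1=400,c0=0,c1=640): cv2.imwrite(n,cv2.resize(im,(800,500),interpolation=cv2.INTER_CUBIC))
f("pics/w1b.png",a); f("pics/w2b.png",b)
```

```text
3.25
```

View pics/w1b.png

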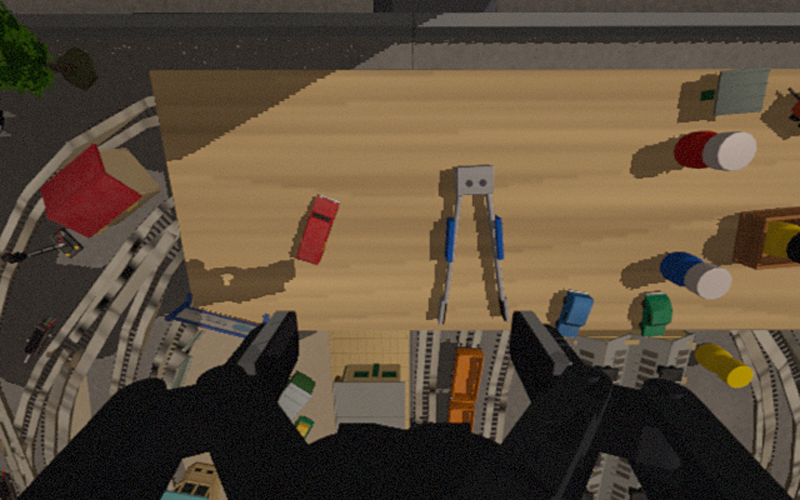

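View pics/w2b.png

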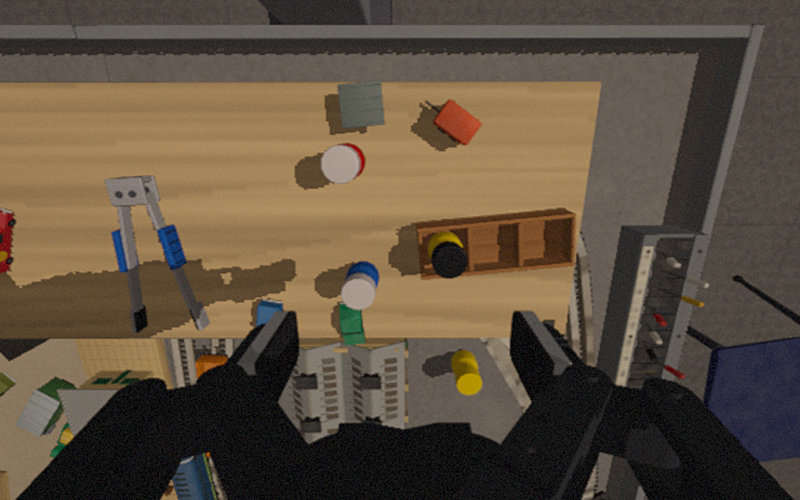

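w1 (×1.25 view) shows the red van at (318,230) and the tongs with hinge at (476,180), grips at (450,240)/(500,237) and jaw tips at (443,322)/(505,318). w2 shows the red cap at (343,163), blue cap at (359,292), crate's yellow pot cap at (450,261), and empty cells at (492,245) and (545,240). Next I'll segment for accurate poses.

```bash
cat > seg.py <<'E'
from h import *
def blobs(im,mask,amin=60):
    n,l,s,c=cv2.connectedComponentsWithStats(mask.astype(np.uint8)); out=[]
    for i in range(1,n):
        if s[i,4]>amin:
            pts=np.argwhere(l==i)[:,::-1].astype(np.float32); out.append((c[i],s[i,4],pts))
    return out
E
python3 - <<'E'
from seg import *
a=cv2.imread("pics/w1.png"); b=cv2.imread("pics/w2.png")
def go(n,im,name,lo,hi,z,box):
    h=cv2.cvtColor(im,cv2.COLOR_BGR2HSV); m=cv2.inRange(h,np.array(lo),np.array(hi))>0
    k=np.zeros_like(m); x0,y0,x1,y1=[int(v/1.25) for v in box]; k[y0:y1,x0:x1]=1
    for c,A,p in blobs(im,m&k,25):
        w=np.array([ray("wrist",q,z,(np.load(f"pics/{n}.npz")["p"],np.load(f"pics/{n}.npz")["R"])) for q in p])
        r=cv2.minAreaRect(w.astype(np.float32)); cc,rad=cv2.minEnclosingCircle(w.astype(np.float32))
        print(n,name,A,"cen",w.mean(0).round(1),"circ",np.round(cc,1),round(rad,1),"rect",np.round(r[0],1),np.round(r[1],1),round(r[2],1))
W=([0,0,120],[180,70,255])
go("w2",b,"redcap",*W,112,(310,135,380,190)); go("w2",b,"bluecap",*W,112,(335,265,385,315))
go("w1",a,"redcap",*W,112,(700,120,765,175)); go("w1",a,"bluecap",*W,112,(690,255,740,305))
go("w2",b,"blackcap",[0,0,0],[180,255,45],116,(425,240,475,285))
go("w2",b,"crate",[3,110,40],[16,255,200],88,(405,200,590,290))
go("w1",a,"van",[0,150,60],[8,255,255],80,(285,190,345,270)); go("w1",a,"van",[170,150,60],[180,255,255],80,(285,190,345,270))
go("w1",a,"grips",[100,150,50],[130,255,255],84,(430,200,520,280))
go("w2",b,"grips",[100,150,50],[130,255,255],84,(100,210,200,280))
go("w1",a,"pickup",[55,100,30],[90,255,255],78,(625,285,685,340))
go("w2",b,"pickup",[55,100,30],[90,255,255],78,(325,300,375,350))
for t,u in (("hL",(459,178)),("jaw1",(443,322)),("jaw2",(505,318)),("screw",(469,183)),("screw2",(483,183))): print(t,wr("w1",np.array(u)/1.25,84))
c1=np.hstack([cv2.resize(a[120:270,340:420],(384,600)[:2] and (320,600)),cv2.resize(b[150:240,320:480],(480,270)).repeat(1,0) if 0 else cv2.copyMakeBorder(cv2.resize(b[150:240,320:480],(480,270),interpolation=2),0,330,0,0,0)])
v=cv2.resize(a[140:230,215:295],(293,330),interpolation=2); c1[270:600,320:613]=v
cv2.imwrite("pics/crop.png",c1)
E
```

```text
w2 redcap 756 cen [427.2 168.1] circ [427.2 168.2] 15.4 rect [427.2 168.1] [28.8 29.6] 43.5
w2 bluecap 598 cen [537.  178.7] circ [536.2 176.9] 18.2 rect [536.4 178.1] [29.3 33.7] 75.7
w1 redcap 735 cen [427.4 166.8] circ [427.6 166.8] 14.7 rect [427.4 166.8] [28.5 28.4] 52.9
w1 bluecap 527 cen [538.2 176.8] circ [538.4 176.9] 14.8 rect [538.5 176.6] [27.8 28.8] 56.5Traceback (most recent call last):
  File "<stdin>", line 13, in <module>
  File "<stdin>", line 7, in go
  File "h.py", line 4, in ray
    c=calibration(n); K=c["camera_matrix"]; d=np.linalg.solve(K,[uv[0],uv[1],1.])
ValueError: time passes only in moves, steps and waits
```

```bash
sed -i 's/^def ray/from functools import lru_cache\ncalibration=lru_cache(None)(calibration)\ndef ray/' h.py
python3 - <<'E'
from seg import *
a=cv2.imread("pics/w1.png"); b=cv2.imread("pics/w2.png")
def go(n,im,name,lo,hi,z,box):
    h=cv2.cvtColor(im,cv2.COLOR_BGR2HSV); m=cv2.inRange(h,np.array(lo),np.array(hi))>0
    k=np.zeros_like(m); x0,y0,x1,y1=[int(v/1.25) for v in box]; k[y0:y1,x0:x1]=1
    f=np.load(f"pics/{n}.npz"); P=(f["p"],f["R"])
    for c,A,p in blobs(im,m&k,25):
        w=np.array([ray("wrist",q,z,P) for q in p])
        r=cv2.minAreaRect(w.astype(np.float32))
        print(n,name,A,"cen",w.mean(0).round(1),"rect",np.round(r[0],1),np.round(r[1],1),round(r[2],1))
go("w2",b,"blackcap",[0,0,0],[180,255,45],116,(425,240,475,285))
go("w2",b,"crate",[3,110,40],[16,255,200],88,(405,200,590,290))
go("w1",a,"van",[0,150,60],[8,255,255],80,(285,190,345,270)); go("w1",a,"van",[170,150,60],[180,255,255],80,(285,190,345,270))
go("w1",a,"grips",[100,150,50],[130,255,255],84,(430,200,520,280))
go("w2",b,"grips",[100,150,50],[130,255,255],84,(100,210,200,280))
go("w1",a,"pickup",[55,100,30],[90,255,255],78,(625,285,685,340))
go("w1",a,"bvan",[95,100,30],[130,255,255],78,(550,280,600,340))
for t,u in (("jaw1",(443,322)),("jaw2",(505,318)),("screw",(469,183)),("screw2",(483,183))): print(t,wr("w1",np.array(u)/1.25,84))
R=lambda im,s:cv2.resize(im,s,interpolation=cv2.INTER_CUBIC)
c=np.zeros((600,800,3),np.uint8)
c[:,:320]=R(a[120:270,340:420],(320,600)); c[:270,320:]=R(b[150:240,320:480],(480,270)); c[270:,320:613]=R(a[140:230,215:295],(293,330))
cv2.imwrite("pics/crop.png",c)
E
```

```text
w2 blackcap 640 cen [505.4 255.7] rect [505.4 256. ] [29.6 29.8] 90.0
w2 crate 5160 cen [498.2 306.5] rect [501.  295.6] [ 59.6 157.1] 5.8
w1 van 808 cen [ 498.8 -171.7] rect [ 499.5 -171.8] [22.3 63.6] 68.5
w1 grips 143 cen [504.9  -4.8] rect [504.5  -4.8] [39.7  5. ] 7.8
w1 grips 174 cen [506.3 -49.6] rect [506.8 -49.9] [ 6.5 41.5] 88.2
w2 grips 435 cen [503.7   4.2] rect [504.2   4.3] [39.4 16.6] 7.8
w2 grips 183 cen [507.6 -44.8] rect [508.3 -45. ] [ 6.6 39. ] 87.8
w1 pickup 634 cen [586.2 158.7] rect [586.6 159.6] [45.  28.3] 5.2
w1 bvan 651 cen [584.7  77.1] rect [586.6  77. ] [27.3 46.6] 78.5
jaw1 [590.81435402 -53.0537896 ]
jaw2 [586.52338274   7.50072673]
screw [455.35360711 -34.40139926]
screw2 [455.3746458  -22.18259382]
```

View pics/crop.png

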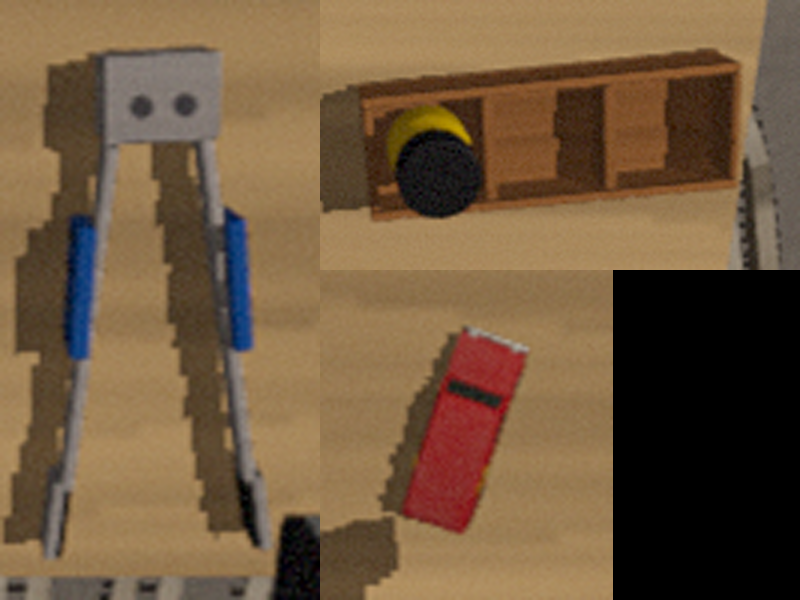

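The crop confirms the red van with its long axis along about −21.5°, the tongs open and pointing along +x (~3°), and the carrier with two empty cells on the +y side. Next: pots.

Run:
```python
from h import *
cr=np.array([wr("w2",p,88) for p in ((459.3,212.3),(459.3,171.7),(337.3,222.7),(334.7,180))])
print(cr.round(1),cr.mean(0))
u=np.array([-.091,.996]); c0=np.array([505.4,255.7])+46*u; c=(c0+cr.mean(0))/2
print(c0,c,arm.get_obs()["time_s"])
if np.linalg.norm(c0-cr.mean(0))>6: raise SystemExit
Zg=87
def pick(p):
    arm.move_ptp([*p,Zg+70],down(180)); arm.move_l([*p,Zg]); move_gripper(10,25)
    o=arm.get_obs(); print("open",o["opening"],o["grip_force"]); arm.move_l([*p,Zg+50])
def place(p):
    arm.move_ptp([*p,Zg+50],down(95.2)); print(arm.move_l([*p,Zg+12]),arm.move_l([*p,Zg+3.5],velocity=40,contact_N=5),arm.get_obs()["eef_pos"])
    move_gripper(58); arm.move_l([*p,Zg+70])
move_gripper(60,25)
pick((427.3,167.4)); place(c+46*u)
print(arm.get_obs()["time_s"])
shot("w3")
pick((537.6,177.7)); place(c)
print(arm.get_obs()["time_s"])
arm.move_ptp([490,-20,210],down(180)); shot("w4")
cv2.imwrite("pics/s4.png",cv2.resize(camera("side")[180:330,220:440],(660,450),interpolation=2))
```

```text
[[520.7 375.4]
 [473.1 368.9]
 [533.5 234.8]
 [482.4 231.3]] [502.43177719 302.58768092]
[501.214 301.516] [501.82288859 302.05184046] 3.25
open 29.386282118128563 24.160724580287933
False True [498.67574808 348.26219271  91.37131834]
8.8833
open 29.646322551461015 24.32945877313614
False True [501.6612999  303.14704987  94.25322837]
15.0333
```

View pics/s4.png

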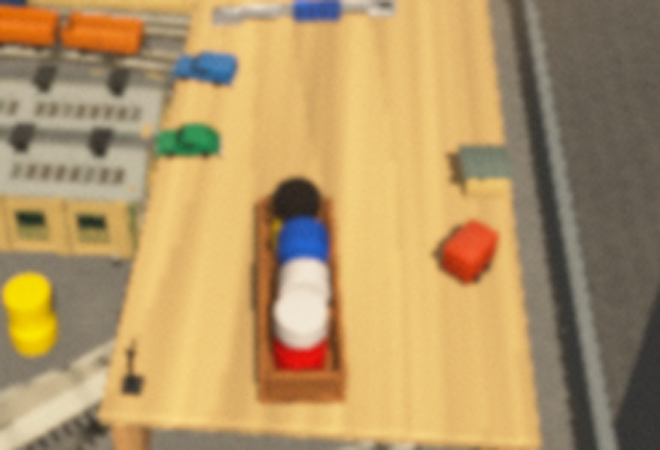

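View pics/w4.png

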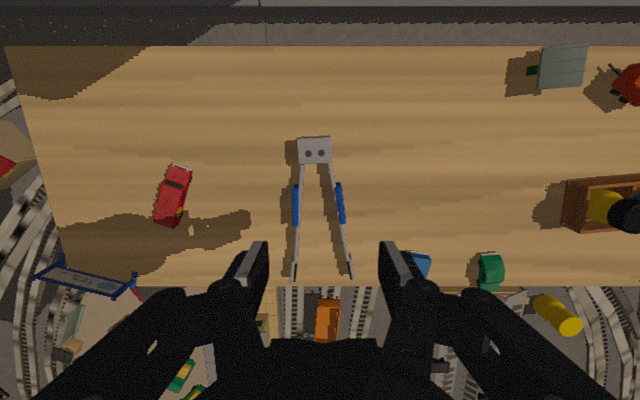

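s4: the red pot stands in the end cell, cap (302,315). The blue pot is leaning over: its body is at (302,240), above the cap at (303,280). I'll look from above before mending it.

Run:
```python
from h import *
arm.move_ptp([510,315,230],down(180)); a=shot("w5"); print(arm.get_obs()["time_s"])
w3=cv2.imread("pics/w3.png"); R=lambda im,s:cv2.resize(im,s,interpolation=2)
c=np.zeros((600,800,3),np.uint8)
c[:350,:]=R(a[110:250,160:480],(800,350)); c[350:,:400]=R(w3,(400,250)); c[350:,400:]=R(camera("scene")[230:305,220:340],(400,250))
cv2.imwrite("pics/c5.png",c)
```

```text
18.2583
```

View pics/c5.png

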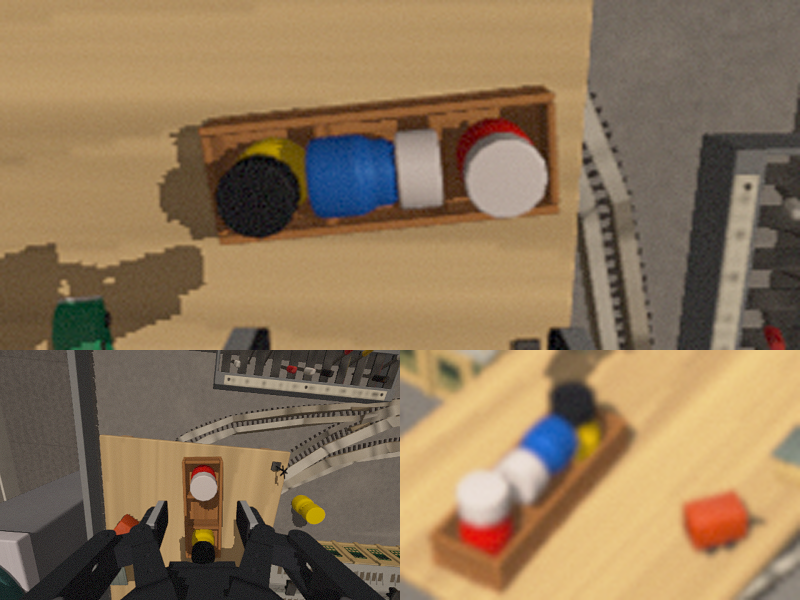

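c5: the red pot stands in the end cell, cap (505,175) in the crop. The blue pot lies on its side across the middle cell's partitions, body (350,175), cap (420,168), with the cap toward +y. I'll grip it lying, lift it, pitch the tool about 68° so the cap points up, set it on the board and re-grasp it. First I'll check reachability.

```bash
cat >> h.py <<'E'
def tilt(h,p):
    h,p=np.radians([h,p]); f=np.array([np.cos(h),np.sin(h),0]); up=np.array([0,0,1.])
    x=-(np.cos(p)*f+np.sin(p)*up); z=np.sin(p)*f-np.cos(p)*up
    return np.column_stack([x,np.cross(z,x),z])
E
python3 - <<'E'
from h import *
q=lambda x,y:(160+x/2.5,110+y/2.5)
print("red",wr("w5",q(505,175),116),"yel",wr("w5",q(258,196),116))
print("blue mid",wr("w5",q(375.5,172),104),"ends",wr("w5",q(308,176),104),wr("w5",q(443,168),104))
print(np.abs(tilt(10,0)-down(190)).max())
for C in ([480,110],[440,100],[500,110]):
  h=np.degrees(np.arctan2(C[1],C[0]))
  for p in (30,68,72):
    R=tilt(h,p); t=np.array([*C,91.2])+14*R[:,2]; print(C,p,arm.inverse_kinematics(t,R),arm.inverse_kinematics(t+[0,0,60],R) is not None)
E
```

```text
red [498.38654604 348.75048435] yel [506.24274769 258.36293456]
blue mid [500.07159826 301.0772339 ] ends [501.61743087 275.32464516] [498.53122092 326.73894119]
1.3877787807814457e-16
[480, 110] 30 [ -0.25116066   4.55697172 -54.61203421   1.48668145   6.53576563
 -11.44560725] True
[480, 110] 68 None False
[480, 110] 72 None False
[440, 100] 30 [ -2.11117783   0.60165916 -58.95855759   1.28274667   7.39428226
 -12.98984545] True
[440, 100] 68 None False
[440, 100] 72 None False
[500, 110] 30 [ -0.05731246   6.32444034 -52.44781346   1.81598244   6.19538629
 -10.83724532] True
[500, 110] 68 None False
[500, 110] 72 None False
```

Run:
```python
from h import *
res=[]
for C in ([420,90],[480,110],[540,110],[480,60],[440,120],[520,-120],[540,130],[420,-120],[480,-240],[420,-240]):
  for h in range(0,360,15):
    for p in (60,66,70):
      R=tilt(h,p); t=np.array([*C,91.2])+14*R[:,2]
      for s,M in ((0,R),(1,R@np.diag([-1,-1,1]))):
        j=arm.inverse_kinematics(t,M)
        if j is not None and arm.inverse_kinematics(t+[0,0,60],M) is not None: print(C,h,p,s,j.round(0))
```

```text
[420, 90] 60 60 0 [ -35.   19.  -56.   24.   60. -100.]
[420, 90] 60 60 1 [-35.  19. -56.  24.  60.  80.]
[420, 90] 60 66 0 [ -38.   24.  -56.   26.   65. -108.]
[420, 90] 60 66 1 [-38.  24. -56.  26.  65.  72.]
[420, 90] 60 70 0 [ -39.   28.  -56.   29.   68. -114.]
[420, 90] 60 70 1 [-39.  28. -56.  29.  68.  66.]
[420, 90] 75 60 0 [ -33.   27.  -42.   49.   55. -123.]
[420, 90] 75 60 1 [-33.  27. -42.  49.  55.  57.]
[420, 90] 75 66 0 [ -35.   32.  -42.   54.   59. -132.]
[420, 90] 75 66 1 [-35.  32. -42.  54.  59.  48.]
[420, 90] 75 70 0 [ -36.   36.  -41.   58.   61. -138.]
[420, 90] 75 70 1 [-36.  36. -41.  58.  61.  42.]
[420, 90] 90 60 0 [ -30.   34.  -31.   66.   49. -139.]
[420, 90] 90 60 1 [-30.  34. -31.  66.  49.  41.]
[420, 90] 90 66 0 [ -31.   38.  -30.   71.   52. -146.]
[420, 90] 90 66 1 [-31.  38. -30.  71.  52.  34.]
[420, 90] 90 70 0 [ -32.   42.  -29.   75.   53. -151.]
[420, 90] 90 70 1 [-32.  42. -29.  75.  53.  29.]
[420, 90] 105 60 0 [ -25.   39.  -20.   79.   41. -149.]
[420, 90] 105 60 1 [-25.  39. -20.  79.  41.  31.]
[420, 90] 105 66 0 [ -26.   43.  -19. 
[... 28230 characters left out ...]
-240] 240 70 1 [-11.  44. -15.  73. -62. -44.]
[420, -240] 255 60 0 [-11.  28. -35.  34. -60.  97.]
[420, -240] 255 60 1 [-11.  28. -35.  34. -60. -83.]
[420, -240] 255 66 0 [-10.  32. -34.  36. -65. 103.]
[420, -240] 255 66 1 [-10.  32. -34.  36. -65. -77.]
[420, -240] 255 70 0 [ -9.  34. -33.  39. -69. 107.]
[420, -240] 255 70 1 [ -9.  34. -33.  39. -69. -73.]
[420, -240] 270 60 0 [-12.  22. -52.  -4. -58.  67.]
[420, -240] 270 60 1 [ -12.   22.  -52.   -4.  -58. -113.]
[420, -240] 270 66 0 [-10.  25. -55. -11. -64.  66.]
[420, -240] 270 66 1 [ -10.   25.  -55.  -11.  -64. -114.]
[420, -240] 270 70 0 [ -9.  28. -57. -18. -68.  65.]
[420, -240] 270 70 1 [  -9.   28.  -57.  -18.  -68. -115.]
```

Sideways pitching works: heading 60°, pitch 70° at (480,110).

Run:
```python
from seg import *
P=np.array([500.1,301.1])
R0=tilt(95.2,0)
move_gripper(60,30)
arm.move_ptp([*P,150],R0); print(arm.move_l([*P,90.5],velocity=100,contact_N=8),arm.get_obs()["eef_pos"])
move_gripper(10,30); o=arm.get_obs(); print("open",o["opening"],o["grip_force"]); dz=104-o["eef_pos"][2]
arm.move_l([*P,180])
o=arm.get_obs(); print("held",o["opening"],o["grip_force"])
R=tilt(60,70); C=np.array([480,110,0.])
z0=62+25*np.cos(np.radians(20))+16*np.sin(np.radians(20))
T=lambda h:C+[0,0,z0+h]+dz*R[:,2]
arm.move_ptp(T(60),R)
arm.move_l(T(10)); c=arm.move_l(T(-8),velocity=30,contact_N=4); o=arm.get_obs()
print(c,o["eef_pos"]-T(0),o["grip_force"],o["time_s"])
move_gripper(62); arm.sleep(.3)
arm.move_l(o["eef_pos"]-90*R[:,2])
arm.move_ptp([470,80,230],down(180)); a=shot("w6"); s=camera("side"); cv2.imwrite("pics/s6.png",s)
h=cv2.cvtColor(a,cv2.COLOR_BGR2HSV); f=np.load("pics/w6.npz")
for n,m in (("w",cv2.inRange(h,np.array([0,0,120]),np.array([180,70,255]))),("b",cv2.inRange(h,np.array([100,150,50]),np.array([130,255,255])))):
  for c,A,p in blobs(a,m>0,100):
    w=np.array([ray("wrist",q,112,(f["p"],f["R"])) for q in p]).astype(np.float32)
    if 360<w[:,0].mean()<600 and w[:,1].mean()>-60: print(n,c.round(),A,w.mean(0).round(1),np.round(cv2.minAreaRect(w)[1],1))
print(arm.get_obs()["time_s"])
```

```text
False [500.37909752 301.21209803  91.00789692]
open 29.58504686592725 29.36231007333845
held 29.327770643978553 29.704803032800555
True [ 0.13400373  0.05269395 -6.77061379] 47.30413584125927 24.3167
w [221. 169.] 748 [448.5 -13.7] [43.3 32.7]
w [209. 199.] 104 [476.6 -27.9] [ 2.8 36.7]
w [347. 198.] 748 [475.5 102. ] [29.4 28.3]
w [606. 223.] 691 [500.8 352.5] [28.  29.9]
w [620. 293.] 948 [581.3 389.5] [153.7   9.1]
w [518. 303.] 338 [591.5 284.9] [46.7 11.1]
b [342. 179.] 150 [457.4  96.6] [11.8 25.8]
b [248. 214.] 300 [492.5   7.4] [37.6  8.6]
b [205. 217.] 187 [495.4 -34.2] [ 5.3 36. ]
b [324. 267.] 121 [548.8  80.6] [17.9 25.2]
27.9417
```

w6 numbers: the blue pot stands upright on the board at (475.5,102) (round cap 29×28 mm). I'll centre it in both axes with a double squeeze, then place it without turning, and release only if it has gone fully down.

```bash
cat > place.py <<'E'
from h import *
p=np.array([475.5,102.0]); Zg=87
move_gripper(60,20)
arm.move_ptp([*p,Zg+45],down(180)); arm.move_l([*p,Zg-4]); move_gripper(10); print(arm.get_obs()["opening"])
move_gripper(50); arm.move_l([*p,Zg+35]); arm.move_ptp([*p,Zg+35],down(95.2)); arm.move_l([*p,Zg]); move_gripper(10,40)
o=arm.get_obs(); print(o["opening"],o["grip_force"],o["eef_pos"])
arm.move_l([*p,Zg+50])
u=np.array([-.091,.996]); ok=False
for d in (0,-2.5,2.5):
    c=np.array([501.8,302.3])+d*u
    arm.move_ptp([*c,Zg+45],down(95.2)) if d==0 else arm.move_l([*c,Zg+35])
    arm.move_l([*c,Zg+29]); arm.sleep(.1)
    hit=arm.move_l([*c,Zg+3],velocity=50,contact_N=6); o=arm.get_obs(); print(d,hit,o["eef_pos"],o["contact_force"].round(1))
    if o["eef_pos"][2]<Zg+5.2: ok=True; break
if ok:
    move_gripper(58); arm.move_l([*c,Zg+75],velocity=120)
print(ok,arm.get_obs()["time_s"])
E
python3 place.py
```

```text
29.278325169102718
28.86001888612825 38.985716700553894 [476.060844   102.02561834  87.9640222 ]
0 True [502.55706278 303.62919833 115.3603734 ] [-0.1  7.8 -0.3]
-2.5 True [502.95145129 299.80762751 115.03148401] [-0.6 -0.4  6.9]
2.5 True [501.61282841 305.3573825  110.85057016] [-0.1  3.5 -1.1]
False 35.8
```

Contacts show the cell lies farther +y than I estimated: the pot landed on the −y partition, pushed toward +y, and had begun to enter at d=+2.5. I'll continue that way.

Run:
```python
from seg import *
Zg=87; u=np.array([-.091,.996]); ok=False
for d in (5,7):
    c=np.array([501.8,302.3])+d*u
    if d>5: arm.move_l([*c,Zg+32])
    else: arm.move_l([*(c),113]) 
    hit=arm.move_l([*c,Zg+3],velocity=40,contact_N=9); o=arm.get_obs(); print(d,hit,o["eef_pos"],o["contact_force"].round(1))
    if o["eef_pos"][2]<Zg+6.5: ok=True; break
if ok:
    move_gripper(58); arm.move_l([*c,Zg+75],velocity=150)
else: arm.move_l([*c,Zg+32])
print(ok,arm.get_obs()["time_s"])
a=shot("w7"); s=camera("side"); sc=camera("scene")
R=lambda im,z:cv2.resize(im,z,interpolation=2)
im=np.zeros((600,800,3),np.uint8); im[:250,:400]=R(a,(400,250)); im[:250,400:]=R(sc[230:305,220:340],(400,250)); im[250:,:525]=R(s[220:320,275:425],(525,350)); cv2.imwrite("pics/c7.png",im)
```

```text
5 True [501.37736564 308.18614551 103.18362771] [ 0.1  4.2 -0.1]
7 True [500.96203452 310.24103874  97.346537  ] [-0.   6.   0.3]
False 37.4917
```

View pics/c7.png

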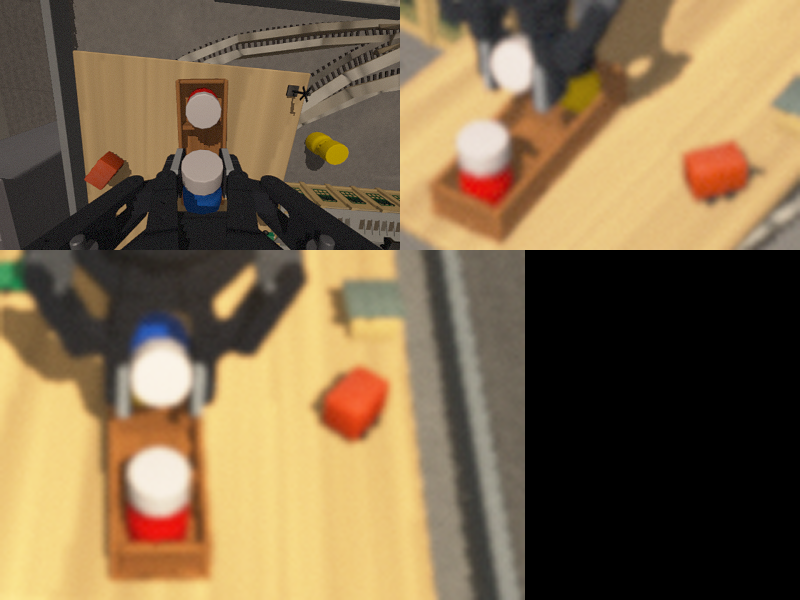

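c7: the blue pot is tilted in the grip, cap at (160,375) and body above at (160,335), so its bottom is swung toward −y. The cause is that I carried it too low over the fixed yellow pot (top at z = 116). I'll straighten it by pushing its bottom back against the fixed yellow pot, then insert.

Run:
```python
from h import *
Zg=87; u=np.array([-.091,.996]); m=np.array([501.8,302.8]); f=lambda d:m+d*u
move_gripper(10,22)
o=arm.get_obs(); arm.move_l([*o["eef_pos"][:2],155]); arm.move_l([*f(27),155]); arm.move_l([*f(27),120])
arm.move_l([*f(-14),120],velocity=60); print(arm.get_obs()["contact_force"].round(1))
arm.move_l([*f(0.5),120],velocity=60); a=shot("w8"); arm.sleep(.05)
hit=arm.move_l([*f(.5),Zg+4],velocity=40,contact_N=9); o=arm.get_obs(); print(hit,o["eef_pos"],o["contact_force"].round(1),o["time_s"])
s=camera("side");R=lambda im,z:cv2.resize(im,z,interpolation=2)
cv2.imwrite("pics/c8.png",np.hstack([R(a[150:400,160:480],(400,312)),R(s[220:320,275:403],(400,312))]))
```

```text
[ 0.2 -0.2 -1. ]
True [501.94334396 303.99606791 112.77260798] [-1.   5.2 -1. ] 40.6
```

View pics/c8.png

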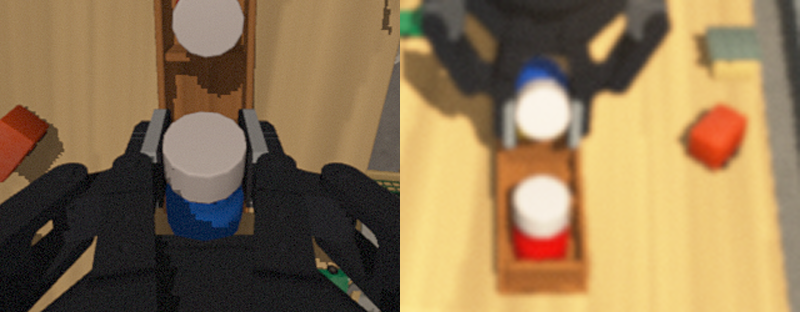

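c8: the pot is still tilted about 70° (cap toward +y), computed from the cap's ellipse of 82×60 px. I'll pitch the tool 58° toward +y so the pot hangs nearly vertical, lower it into the middle cell, release and retreat along the tool axis.

```bash
cat > ins.py <<'E'
from seg import *
m=np.array([501.8,303.0]); f=np.array([-.091,.996,0]); D=np.diag([-1,-1,1])
p,r=58,np.radians(12); R=tilt(95.2,p)@D
piv=np.array([*m,71+16*np.sin(r)+45*np.cos(r)])+45*np.sin(r)*f
T=lambda h:piv+[0,0,h]+19*R[:,2]
js=[arm.inverse_kinematics(T(h),R) for h in (50,0)]; back=T(0)-70*R[:,2]; jb=arm.inverse_kinematics(back,R)
print(js,jb)
if any(j is None for j in js+[jb]): raise SystemExit
o=arm.get_obs(); arm.move_l([*o["eef_pos"][:2],175],velocity=250)
arm.move_ptp(T(50),R); arm.move_l(T(18),velocity=150); hit=arm.move_l(T(0),velocity=60,contact_N=12); o=arm.get_obs()
print(hit,o["eef_pos"]-T(0),o["contact_force"].round(1),o["time_s"])
if o["eef_pos"][2]-T(0)[2]<8:
    move_gripper(55); arm.move_l(o["eef_pos"]-70*R[:,2],velocity=200)
    a=shot("w9"); s=camera("side"); cv2.imwrite("pics/s9.png",s); print(arm.get_obs()["time_s"])
    h=cv2.cvtColor(a,cv2.COLOR_BGR2HSV); g=np.load("pics/w9.npz")
    for c,A,q in blobs(a,cv2.inRange(h,np.array([0,0,100]),np.array([180,70,255]))>0,100):
        w=np.array([ray("wrist",x,116,(g["p"],g["R"])) for x in q]).astype(np.float32)
        if 440<w[:,0].mean()<560 and 200<w[:,1].mean()<420: print(c.round(),A,w.mean(0).round(1),np.round(cv2.minAreaRect(w)[1],1))
    h=cv2.cvtColor(s,cv2.COLOR_BGR2HSV)
    for n,M in (("w",cv2.inRange(h,np.array([0,0,150]),np.array([180,70,255]))),("b",cv2.inRange(h,np.array([100,150,50]),np.array([130,255,255]))),("r",cv2.inRange(h,np.array([0,180,80]),np.array([4,255,255])))):
        M[:215]=0;M[320:]=0;M[:,:285]=0;M[:,350:]=0
        for c,A,q in blobs(s,M>0,15): print(n,c.round(1),A,q.min(0),q.max(0))
E
python3 ins.py
```

```text
[array([  0.66348874,  25.58064786, -21.52440892,  50.10893187,
        57.71388202,  81.48456364]), array([  0.66348874,  29.05762523, -25.13085048,  43.02551295,
        57.71388202,  81.48456364])] [ -5.79795604  28.4436895  -19.59361423  58.94024106  56.35360239
  69.85992651]
False [-0.10487134  0.0004973  -0.15185796] [-0.1  0.2 -0.5] 42.8167
43.7917
[299. 177.] 5732 [477.2 354.1] [ 57.3 180.9]
[323. 242.] 1629 [503.7 293.1] [29.6 36.3]
[252. 259.] 469 [459.2 276.3] [29.2  8. ]
[394. 259.] 471 [550.9 284.4] [ 8.2 29.3]
w [302.5 224.4] 79 [300. 215.] [304. 234.]
w [337.2 224.1] 88 [335. 215.] [340. 234.]
w [320.  263.2] 249 [312. 254.] [328. 272.]
w [319.9 285. ] 272 [311. 276.] [328. 294.]
b [319.4 273.9] 47 [312. 272.] [327. 276.]
r [319.4 298.6] 117 [311. 294.] [328. 302.]
```

Run:
```python
from h import *
c=calibration("side")
def pr(X): q=c["camera_matrix"]@(c["R"]@np.array(X)+c["t"]); return (q[:2]/q[2]).round(1)
for n,X in (("red top",(498.4,348.7,116)),("blue top",(502,303,116)),("blue top y305",(502,305.5,116)),("blue cap bottom front",(502,318,100)),("red capbot front",(498.4,363.7,100)),("red cap back top",(498.4,333.7,116)),("blue cap back top",(502,288,116))): print(n,pr(X))
for p in ((429.7,-144.3),(505.6,-27.2)):
  for y in (178.5,-1.5): print(arm.inverse_kinematics([*p,70],down(y)))
# tongs/van from w4
from seg import *
a=cv2.imread("pics/w4.png"); h=cv2.cvtColor(a,cv2.COLOR_BGR2HSV); f=np.load("pics/w4.npz")
for n,lo,hi,z in (("van",[0,150,60],[8,255,255],80),("grip",[100,150,50],[130,255,255],84)):
  for cc,A,q in blobs(a,cv2.inRange(h,np.array(lo),np.array(hi))>0,40):
    w=np.array([ray("wrist",x,z,(f["p"],f["R"])) for x in q]).astype(np.float32); r=cv2.minAreaRect(w)
    if -200<r[0][1]<30 and 460<r[0][0]<540: print(n,A,np.round(r[0],1),np.round(r[1],1),round(r[2],1))
for t,u in (("scr",(307,154)),("scr",(322,153)),("jL",(294,277)),("jR",(351,275))): print(t,wr("w4",u,84).round(1))
```

```text
red top [320.5 282.6]
blue top [320.  262.4]
blue top y305 [319.9 263.4]
blue cap bottom front [319.3 274.8]
red capbot front [319.8 295.8]
red cap back top [321.  275.8]
blue cap back top [320.5 256.2]
[-28.88240941  14.90498639 -30.32039768  44.77461592   0.
 -27.38240941]
[-28.88240941  14.90498639 -30.32039768  44.77461592   0.
 152.61759059]
[-12.30773557  19.43572438 -23.20962955  47.35464607   0.
 -10.80773557]
[-12.30773557  19.43572438 -23.20962955  47.35464607   0.
 169.19226443]
van 1101 [ 498.9 -168. ] [26.  65.2] 68.5
grip 197 [503.9  -2.1] [41.8  5. ] 7.5
grip 200 [506.  -46.2] [ 4.  41.4] 88.4
scr [455.7 -33.6]
scr [454.7 -19.7]
jL [586.1 -49.6]
jR [583.7  10.8]
```

The side-camera numbers match an upright blue pot in the middle cell (cap rows 254–272, expected 256–275) and an upright red pot in the end cell. Now the tongs.

Run:
```python
from h import *
o=arm.get_obs(); arm.move_l(o["eef_pos"]+[0,0,40],velocity=250)
t=np.array([505.3,-25.5]); R=down(-177.4)
move_gripper(64,40)
arm.move_ptp([*t,115],R); arm.move_l([*t,74],velocity=150); hit=arm.move_l([*t,56],velocity=40,contact_N=5); z=arm.get_obs()["eef_pos"][2]
print(hit,z); z+=4; arm.move_l([*t,z],velocity=60)
move_gripper(46,40); o=arm.get_obs(); print(o["opening"],o["grip_force"],o["contact_force"].round(1),o["eef_pos"])
arm.move_l([*t,z+45],velocity=120); o=arm.get_obs(); print(o["opening"],o["grip_force"],o["contact_force"].round(1),o["eef_pos"],o["time_s"])
cv2.imwrite("pics/w10.png",camera("wrist")); cv2.imwrite("pics/s10.png",camera("side"))
b=cv2.cvtColor(cv2.imread("pics/s10.png"),cv2.COLOR_BGR2HSV); m=cv2.inRange(b,np.array([0,150,60]),np.array([6,255,255])); m[:135]=0;m[165:]=0;m[:,:310]=0;m[:,355:]=0
q=np.argwhere(m)[:,::-1]; print("van side px",q.mean(0),len(q))
```

```text
True 55.91806892510449
46.30755937948417 7.828963100910187 [0.2 1.5 5.3] [505.69853014 -25.48141479  60.16269685]
46.07124569701655 6.463520675897598 [ 0.3  0.6 -1.7] [505.09122273 -25.47557406 104.41739215] 47.675
van side px [336.5        151.32142857] 28
```

Run:
```python
from h import *
th=np.radians(-21.5); v=np.array([499.2,-171.5]); t=v-75*np.array([np.cos(th),np.sin(th)]); R=down(158.5)
arm.move_ptp([*t,106],R); hit=arm.move_l([*t,61.5],velocity=80,contact_N=6); o=arm.get_obs(); print(hit,o["eef_pos"],o["contact_force"].round(1),o["opening"])
if hit and o["eef_pos"][2]>66: arm.move_l([*t,106]); print("blocked",arm.get_obs()["time_s"]); raise SystemExit
move_gripper(25,45); o=arm.get_obs(); print(o["opening"],o["grip_force"],o["time_s"])
arm.move_l([*t,o["eef_pos"][2]+100],velocity=100); o=arm.get_obs(); print(o["opening"],o["grip_force"],o["contact_force"].round(1),o["time_s"])
cv2.imwrite("pics/s11.png",camera("side")); cv2.imwrite("pics/sc11.png",camera("scene"))
from seg import *
c=calibration("side")
for n in ("side","scene"):
    c=calibration(n); im=cv2.imread(f"pics/{'s11' if n=='side' else 'sc11'}.png"); h=cv2.cvtColor(im,cv2.COLOR_BGR2HSV); m=cv2.inRange(h,np.array([0,150,60]),np.array([6,255,255]))
    q=c["camera_matrix"]@(c["R"]@np.array([*v,172.])+c["t"]); q=q[:2]/q[2]; print(n,"expect lifted",q.round())
    for cc,A,p in blobs(im,m>0,12):
        if np.linalg.norm(cc-q)<80: print(cc.round(),A,p.min(0),p.max(0))
```

```text
False [ 429.66606957 -143.84348075   61.66663934] [ 0.1 -0.1 -1.3] 46.462723245657116
36.2671870234464 47.1580482943682 49.3333
36.194099627885066 46.75035522202961 [-0.5 -1.5 -1.2] 50.4833
side expect lifted [332. 117.]
[327. 114.] 75 [320. 111.] [336. 119.]
[340. 125.] 32 [335. 124.] [345. 128.]
scene expect lifted [378. 137.]
[375. 133.] 44 [369. 131.] [380. 137.]
```

Run:
```python
from station import arm,order
arm.sleep(.4); o=arm.get_obs(); print(o["opening"],o["grip_force"],o["time_s"]); print(order.finish_job())
```

```text
36.667091282162545 46.74871863098815 50.9833
the job is handed in; nothing more can be done
None
```

Job handed in at 51.0 s of the 61 s allowed: both pots are upright in the carrier and the red van is held about 10 cm above the board in the tongs. The blue pot tipped over on the first placing and tilted again in the grip on the second before I got it in. The final state was checked from camera pixel positions and gripper readings, because my 10 picture views were used up, and the hand-in returned no verdict.

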